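# Clear the seal tray and stack the upper frame on it

## Robot

A 7-joint arm with a two-finger parallel gripper is mounted at the origin on the work surface. World frame = base frame: x ahead of the robot, y to its left, z up, the work surface at z = 0. Lengths are in m, angles in rad, forces in N, time in s.
With the tool pointing down it reaches from about 0.4 to 0.875 m from the base axis. Payload 19.3 kg.
Tool frame: the origin (TCP) lies at the very end of the fingers, on their centre line; the grasp point (between the pads) lies 19 mm behind it; z points along the fingers, y is the line along which they close (so a half turn about z gives the same grasp; the last joint's range is limited). The gripper opens to 85 mm and grips with 20 to 120 N. Pads are 22 mm wide; open, the fingers measure 114 mm over their backs; the gripper's body (76 mm by 85 mm) begins 54 mm behind the grasp point. The pads swing forward as they close: fully open they stand 13 mm farther back than shut.
Start: joints at [-1.35, 0.521, -0.036, 1.599, 0.021, 1.021, -0.113], TCP at [0.179, 0.599, 0.231] pointing down, gripper open.
Joint ranges: [-2.91, 2.91], [-0.3, 2.13], [-1.5, 1.42], [0.17, 2.43], [-1.26, 4.41], [0.16, 1.93], [-2.52, 2.52]. Speed limits (rad/s): [1.89, 1.89, 2.39, 2.39, 3.01, 3.01, 3.01].

## Interface

Orientations are given as [roll, pitch, yaw] about the fixed x, y, z axes, in that order (R = Rz(yaw) Ry(pitch) Rx(roll)).
In Python, from workcell import bot gives the robot as it stands.
- The arm moves only by the shell command python3 -m crank 'ROWS' [FORCE]. ROWS is a JSON object of lists of equal length, an entry for each row: "travel": the shift along the world's x, y, z in cm, a list of three; "turn": the turn, a rotation vector about the world's x, y, z in degrees, a list of three; "gripper": the closure, from 0 (fully open) to 1 (shut). A call has exactly 5 rows; each row is the pose to reach, as a shift and turn from the pose commanded when the call began; what a row does not reach only later rows make up. A row lasts 1/10 s, in which the tool goes at most 50 mm and 8.59 degrees, less where a joint would pass 70% of its speed; a pose out of reach is approached as far as the arm can. A call with a gripper value outside its range is refused whole. The fingers move at their own pace and stop on an object; FORCE is the grip in N (left out, the last holds). Time passes only in rows, so rows that repeat a pose let the fingers close, or fill a call up. It gives the time, the measured TCP pose, the force, the opening and the grip force at its end, in the units of the state.
- bot.observe(): the state, without advancing time (a new reading comes with each control period).
- bot.grab_frame(name): name is "scene" or "side" or "wrist"; returns a dict with "pixels" (420x560x3 uint8, red, green, blue), "fx", "fy", "cx", "cy" (pixels), "extrinsics" (4x4, takes a point from world to camera coordinates). Camera axes: x right, y down, z forward; pixel columns grow to the right and rows downward; lengths in m; the calibration is good to about 2 mm. A picture is of the moment at which its call begins. There is no depth.
- bot.job_done(): hands the job in; it is judged then, once.
The state is a dict: "clock": time; "qpos": joint angles; "qd": joint speeds; "joint_efforts": joint torques, N m; "position": TCP position; "tool_rot": TCP orientation; "force": force on the tool from outside, world axes, zero at the start; "moment": the same for the moment, N m; "grip_width": finger opening in m; "finger_force": force on a finger pad.
Only numpy, scipy, OpenCV 4.12 (cv2) and the standard library are available. Lean on these libraries where they do the work, as an engineer would, in place of code of your own. Each camera call takes 0.05 s, during which the arm holds its last target. There are 200 camera calls.

## Task

A spanner was left in the lower stacking frame's tray, under the flanged seal: move the seal aside within that tray, standing upright, then take the spanner out and put it on the rubber mat. Then lift the upper stacking frame by its grip bar and lower it gently, not dropping it, onto the lower frame so that all four of its corner posts are fully home in the corner cups. Never tip the seal over, and leave the screwdriver and the brass fitting on the mat where they lie.

Things in the scene. Friction and masses are not known exactly. Their poses are not given: they have to be found in the camera images.
- lower_frame: Lower stacking frame, fixed: steel tray 280 x 180 mm (long along x). Origin: centre of underside, z up. Floor at z = 4 mm; walls 3 mm thick to z = 29, inner faces at x = +-136, y = +-86. A square cup in each corner, centred at x = +-125, y = +-75: 29 mm outside, 21 mm inside, cup floor at z = 12, flared rim at z = 46. Between the cups the tray floor is free.
- tray_floor (a point): Middle of the lower frame's tray floor (its top face, 4 mm above the frame's underside), axes as the lower frame.
- upper_frame: Upper stacking frame, loose, 0.65 kg: a like tray (slats at z = 96 to 104 mm, cups to z = 142) on four round posts, 16 mm diameter, at x = +-125, y = +-75; their last 8 mm taper to 8 mm. Origin: centre between the post feet, at their ends, z up. Fully home, its origin is 12 mm above the lower frame's, axes parallel; it also fits turned half a turn.
- grip_bar (a point): Centre of the upper frame's grip bar, 165 mm above its origin. The bar lies along the frame's x: 120 mm long, 14 mm wide, 20 mm high, on legs at x = +-50 mm, free between them.
- seal: Flanged cartridge seal, steel, 0.42 kg. Origin: centre of underside (stud ends), z up. Four studs (8 mm, z = 0 to 14, at radius 34 on the diagonals) carry a flange 68 mm in diameter with ears to radius 42 on the diagonals (z = 14 to 26, nuts to 32). Sleeve to grip: 44 mm diameter, z = 28 to 58. It starts in the lower tray's -x half, astride the spanner's middle.
- spanner: Double open-ended spanner, steel, 0.14 kg, 138 mm long, 8 mm thick; shank 14 mm wide, heads 25 mm. Origin: its middle, at its underside; x along its length, z up. At the start it lies on the lower frame's tray floor, in the -x half, roughly along the frame's y, under the seal; its two heads show.
- mat: A flat rubber mat 280 x 220 x 3 mm (long along its x), fixed on the bench. Origin: centre of its underside, z up; its top is at z = 3. A small brass fitting stands near its corner at +x, +y, and a screwdriver lies along its -y edge; the middle is free.
- screwdriver: Bystander: a screwdriver 160 mm long with a round handle 26 mm thick, lying on the mat along its x, about 85 mm from the mat's middle towards -y. Its x runs along its length.
- fitting: Bystander: a brass fitting 26 mm in diameter, 30 mm high, standing on the mat. Origin: centre of its underside.
Mind the look-alikes: they are no part of the job. Several things look just like the spanner: the one meant starts farthest to the robot's right.

How it is judged:
On the way, in this order (a step that is already met when the one before it is completed fails the run):
1. the seal is clear of the spanner (their centres at least 45 mm apart seen from above) and stands upright on the lower frame's tray floor (horizontal distance between seal and spanner above 0.045 m and x of seal in the frame of lower_frame between -0.12 and 0.12 m and y of seal in the frame of lower_frame between -0.07 and 0.07 m and z of seal in the frame of lower_frame between 0 and 0.009 m and angle between seal's own z axis and vertical below 0.1 rad), for 0.2 s.
2. the spanner lies on the mat, let go (x of spanner in the frame of mat between -0.135 and 0.135 m and y of spanner in the frame of mat between -0.105 and 0.105 m and z of spanner in the frame of mat between 0 and 0.009 m and contact force between the fingers and spanner below 0.1 N and linear speed of spanner below 0.03 m/s), for 0.2 s.
At the end, for the whole second after the job is handed in: Upper frame home in all four cups (origin 8-15 mm above the lower frame's, within 6 mm of it from above, parallel to 0.05 rad, level to 0.03 rad); spanner flat on the mat, its middle 5 mm or more inside the edge; seal upright (0.1 rad) on the lower tray's floor; all three at rest (z of upper_frame in the frame of lower_frame between 0.008 and 0.015 m and horizontal distance between upper_frame and lower_frame below 0.006 m and angle between the x axis of upper_frame and the x axis of lower_frame, either way round below 0.05 rad and angle between upper_frame's own z axis and vertical below 0.03 rad and x of spanner in the frame of mat between -0.135 and 0.135 m and y of spanner in the frame of mat between -0.105 and 0.105 m and z of spanner in the frame of mat between 0 and 0.009 m and x of seal in the frame of lower_frame between -0.12 and 0.12 m and y of seal in the frame of lower_frame between -0.07 and 0.07 m and z of seal in the frame of lower_frame between 0 and 0.009 m and angle between seal's own z axis and vertical below 0.1 rad and linear speed of each of upper_frame, spanner, seal below 0.02 m/s); the robot touches nothing.
It fails at once if the seal is tipped over (more than 0.5 rad) (angle between seal's own z axis and vertical above 0.5 rad).
It fails at once if the upper frame is dropped into the cups (faster than 0.4 m/s with its posts at the cups) (horizontal distance between upper_frame and lower_frame below 0.03 m and z of upper_frame in the frame of lower_frame below 0.055 m and linear speed of upper_frame above 0.4 m/s).
It fails at once if a bystander is moved by more than 30 mm (distance of any of screwdriver, fitting from where it was at the start of the episode above 0.03 m).
It also fails if it takes over 72 s, if anything falls off the work surface, if the arm or the gripper's body presses on something with over 40 N, if the wrist force passes 120 N, or if a joint passes its speed limit or range.

## Working session

There is one attempt and no reset: what is moved stays moved. The work goes in short steps, Python scripts to look and compute and a shell command to move; the robot and the scene stay as the last step left them, time stands still between calls to the robot, and variables do not carry over. Pictures are saved under pics/ and viewed, at most 10 in all, crops included, and the job is handed in when it is done.

```bash
mkdir -p pics; ls; cat > h.py <<'E'
import numpy as np,cv2
from workcell import bot
def shot(n,f):
    d=bot.grab_frame(n); np.savez('pics/'+f+'.npz',**{k:np.array(v) for k,v in d.items()})
    cv2.imwrite('pics/'+f+'.png',d['pixels'][:,:,::-1]); return d
def load(f): return dict(np.load('pics/'+f+'.npz'))
def ray(d,u,v):
    E=np.array(d['extrinsics']);R=E[:3,:3];t=E[:3,3]
    c=-R.T@t; r=R.T@np.array([(u-d['cx'])/d['fx'],(v-d['cy'])/d['fy'],1]); return c,r/np.linalg.norm(r)
def plane(d,u,v,z):
    c,r=ray(d,u,v); return c+r*(z-c[2])/r[2]
def proj(d,p):
    E=np.array(d['extrinsics']);q=E[:3,:3]@np.array(p)+E[:3,3]
    return np.array([d['fx']*q[0]/q[2]+d['cx'],d['fy']*q[1]/q[2]+d['cy']])
def tri(d1,p1,d2,p2):
    c1,r1=ray(d1,*p1);c2,r2=ray(d2,*p2)
    s=np.linalg.lstsq(np.stack([r1,-r2],1),c2-c1,rcond=None)[0]
    a=c1+s[0]*r1;b=c2+s[1]*r2; return (a+b)/2,np.linalg.norm(a-b)
E
python3 - <<'E'
from h import *
for n in('scene','side'):
    d=shot(n,n); print(n,ray(d,d['cx'],d['cy']),d['fx'])
a=cv2.imread('pics/scene.png');b=cv2.imread('pics/side.png')
s=bot.observe();print(s)
E
```

```text
pics
scene (array([ 1.4085624 , -0.46696677,  1.40448607]), array([-0.57188439,  0.30794923, -0.76033908])) 512.1370473325941
side (array([0.29375328, 0.71876199, 0.97189537]), array([ 0.13378373, -0.6151074 , -0.77701017])) 418.4873979442447
{'clock': 0.1, 'qpos': array([-1.35020864,  0.52194932, -0.03629723,  1.59991703,  0.0212028 ,
        1.02114245, -0.11281054]), 'qd': array([-0.00083145, -0.00260879, -0.00016082, -0.00108466, -0.00175553,
        0.00124706, -0.0013005 ]), 'joint_efforts': array([ 5.31224941e-03, -9.28474689e+01,  1.98462836e+00, -3.70525217e+01,
        1.82302832e-02,  5.22084476e-03, -3.75695174e-05]), 'position': array([0.17915654, 0.59846051, 0.23079897]), 'tool_rot': array([-3.14056540e+00,  9.03990359e-05,  2.85075816e+00]), 'force': array([0.08405636, 0.51992836, 0.12173869]), 'moment': array([ 0.02224318,  0.0276865 , -0.02441093]), 'finger_force': 0.0, 'grip_width': 0.08533499142410482}
```

View pics/scene.png

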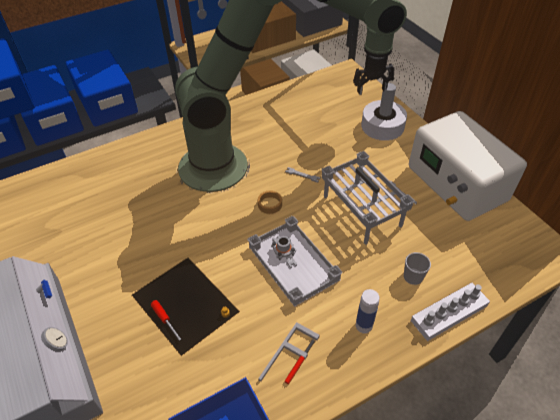

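View pics/side.png

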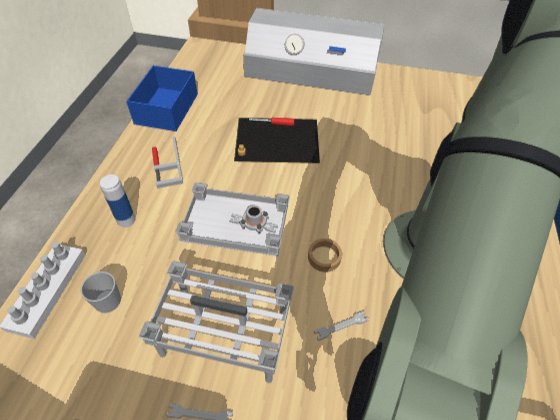

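Spanner candidates (side image): A, in the tray under the seal at (255,220); B, on the bench at (340,325), which is scene (302,174); C, on the bench at (200,410). A is the lowest in y, so farthest to the robot's right, and it is the one in the tray under the seal. I'll confirm that in an enlarged crop.

```bash
python3 - <<'E'
from h import *
d1,d2=load('scene'),load('side')
for n,p,z in(('A',(255,220),.008),('B',(340,325),.004),('C',(200,410),.004)): print(n,plane(d2,*p,z))
a=cv2.imread('pics/scene.png')[210:310,240:350];b=cv2.imread('pics/side.png')[175:265,170:300]
c=cv2.imread('pics/side.png')[255:385,130:310];e=cv2.imread('pics/scene.png')[145:245,310:420]
f=lambda i:cv2.resize(i,(400,300),interpolation=cv2.INTER_CUBIC)
cv2.imwrite('pics/m.png',np.vstack([np.hstack([f(a),f(b)]),np.hstack([f(e),f(c)])]))
E
```

```text
A [0.50187733 0.02305315 0.008     ]
B [0.22151859 0.27881366 0.004     ]
C [0.48684847 0.53644706 0.004     ]
```

View pics/m.png

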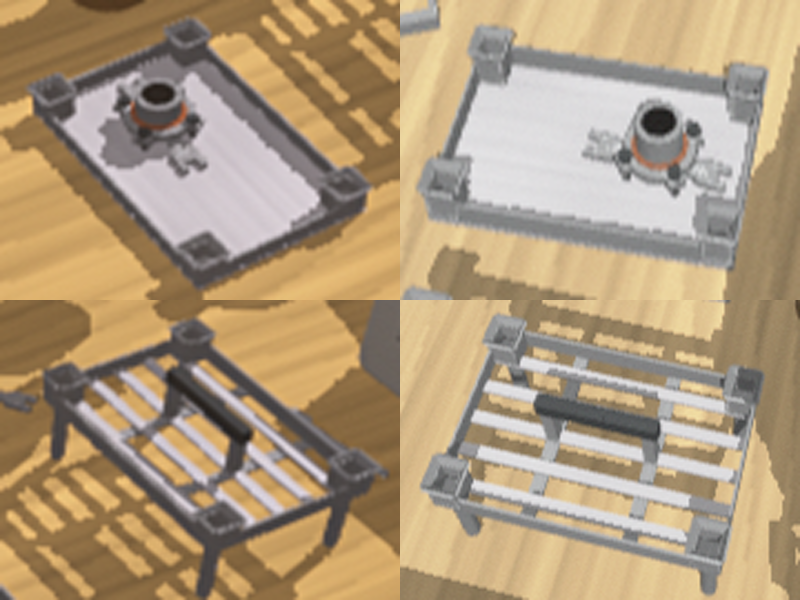

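The crop shows candidate A: its two heads stick out from under the seal, at side px (235,218) and (271,227) and scene px (291,262). The lower cups are at scene px (254,241), (291,222), (334,271) and (297,292). The upper frame and its dark bar are also clear. Now I'll measure.

```bash
python3 - <<'E'
from h import *
d1,d2=load('scene'),load('side')
np.set_printoptions(precision=4,suppress=True)
def rep(name,S,T,z):
    for d,P in((d1,S),(d2,T)):
        Q=np.array([plane(d,*p,z) for p in P]); L=np.linalg.norm(np.roll(Q,-1,0)-Q,axis=1)
        # order: a(-y? ) opposite pairs
        print(name,Q[:,:2].tolist(),'c',Q.mean(0)[:2],'sides',L)
        v=(Q[0]-Q[1])+(Q[3]-Q[2]); w=(Q[1]-Q[2])+(Q[0]-Q[3]); print(' ang',np.degrees(np.arctan2(v[1],v[0])),np.degrees(np.arctan2(w[1],w[0])))
    print(' tri',[tri(d1,p,d2,q) for p,q in zip(S,T)])
# order: (+x,-y),( -x,-y),(-x,+y),(+x,+y)  (scene: x toward camera-> )
rep('low',[(296.9,292.3),(254.3,240.7),(291.4,222),(334.3,271)],[(199.9,188.5),(282.8,198.1),(272.7,239.5),(184.6,229)],.046)
rep('up',[(370,217.7),(328.7,172.3),(362.8,155.7),(406.3,199)],[(177.3,269.3),(284.4,289.7),(269.5,356.8),(150.3,328.7)],.142)
for p in((235,218.5),(271,227.5)): print('head side',plane(d2,*p,.012))
print('head scene',plane(d1,290.9,262.7,.012))
# seal sleeve top dark hole
for d,r in((d1,(270,225,300,260)),(d2,(235,195,275,235))):
    g=cv2.cvtColor(d['pixels'],cv2.COLOR_RGB2GRAY)[r[1]:r[3],r[0]:r[2]]
    m=(g<55).astype(np.uint8); n,l,s,c=cv2.connectedComponentsWithStats(m); i=1+np.argmax(s[1:,4]); print('hole',c[i]+r[:2],s[i],plane(d,*(c[i]+r[:2]),.060))
# mat
for n,d in(('sc',d1),('si',d2)):
    m=(d['pixels'].max(2)<35).astype(np.uint8); N,l,s,c=cv2.connectedComponentsWithStats(m)
    for i in range(1,N):
        if s[i,4]>1500: 
            k=(l==i).astype(np.uint8); h=cv2.boxPoints(cv2.minAreaRect(cv2.findNonZero(k))); ct=cv2.convexHull(cv2.findNonZero(k)); a=cv2.approxPolyDP(ct,8,True)[:,0]
            print(n,s[i],a.tolist(),[plane(d,*p,.003)[:2].round(3).tolist() for p in a])
E
```

```text
low [[0.6861849306966242, -0.019469061607040594], [0.441421927565545, -0.04025828174062951], [0.43326091237721553, 0.10853156770078926], [0.6774515175656954, 0.12430511527652993]] c [0.5596 0.0433] sides [0.2456 0.149  0.2447 0.144 ]
 ang 4.2764806911528215 -86.69506311207488
low [[0.6801879175495111, -0.022994969262644105], [0.43599741268008263, -0.04496106191365401], [0.43112112999141894, 0.10223834020641509], [0.6712551482893481, 0.1251715957512739]] c [0.5546 0.0399] sides [0.2452 0.1473 0.2412 0.1484]
 ang 5.296471938099109 -87.32323701872475
 tri [(array([ 0.6828, -0.0211,  0.0451]), np.float64(0.006732698396457877)), (array([ 0.4383, -0.0419,  0.0463]), np.float64(0.006704290858754443)), (array([0.4326, 0.1061, 0.0487]), np.float64(0.005358266684084441)), (array([0.674 , 0.1245, 0.0427]), np.float64(0.004054836494147192))]
up [[0.6134559567318325, 0.2959635727230128], [0.3724513657019557, 0.29427549130265057], [0.36300959249002607, 0.44593071136760026], [0.6074362013244323, 0.44787539741065613]] c [0.4891 0.371 ] sides [0.241  0.1519 0.2444 0.152 ]
 ang 0.4287700464837859 -87.08428334461017
up [[0.6078932099854146, 0.29622058159045483], [0.36133603317446894, 0.2893825034478269], [0.3587185515345357, 0.4392685924674603], [0.610048579691887, 0.44021081824424213]] c [0.4845 0.3663] sides [0.2467 0.1499 0.2513 0.144 ]
 ang 0.8952676301202211 -89.90990413546808
 tri [(array([0.6103, 0.2963, 0.1394]), np.float64(0.003943409317308891)), (array([0.3656, 0.2927, 0.1403]), np.float64(0.01134602628100696)), (array([0.3613, 0.4425, 0.144 ]), np.float64(0.00749651852053916)), (array([0.6094, 0.443 , 0.147 ]), np.float64(0.0034124035944837353))]
head side [0.5582 0.0343 0.012 ]
head side [0.4503 0.0409 0.012 ]
head scene [0.5597 0.0329 0.012 ]
hole [283.0732 240.6829] [ 9 13  9  6 41] [0.4991 0.0381 0.06  ]
hole [253.65 211.  ] [14 13 10  7 60] [0.5023 0.0313 0.06  ]
```

```bash

python3 -m crank '{"travel":[[12,-19,3],[12,-19,3],[12,-19,3],[12,-19,3],[12,-19,3]],"turn":[[0,0,8],[0,0,8],[0,0,8],[0,0,8],[0,0,8]],"gripper":[0,0,0,0,0]}'
python3 -m crank '{"travel":[[12,-19,2],[12,-19,2],[12,-19,2],[12,-19,2],[12,-19,2]],"turn":[[0,0,8],[0,0,8],[0,0,8],[0,0,8],[0,0,8]],"gripper":[0,0,0,0,0]}'
python3 -m crank '{"travel":[[8,-18,0],[8,-18,0],[8,-18,0],[8,-18,0],[8,-18,0]],"turn":[[0,0,5],[0,0,5],[0,0,5],[0,0,5],[0,0,5]],"gripper":[0,0,0,0,0]}'
python3 -m crank '{"travel":[[0,0,0],[0,0,0],[0,0,0],[0,0,0],[0,0,0]],"turn":[[0,0,0],[0,0,0],[0,0,0],[0,0,0],[0,0,0]],"gripper":[0,0,0,0,0]}'
python3 - <<'E'
from h import *
s=bot.observe();print(s['position'],s['tool_rot'],s['qpos'])
d=shot('wrist','w1');print(ray(d,d['cx'],d['cy']))
E
```

```text
clock: 0.6
position: [0.3013, 0.4053, 0.2617]
tool_rot: [-3.141, 0.001, 2.987]
force: [-0.5, 0.6, -0.5]
grip_width: 0.0852
finger_force: 0.0
clock: 1.1
position: [0.4207, 0.2153, 0.2817]
tool_rot: [-3.141, 0.001, 3.127]
force: [-0.4, -0.0, -0.6]
grip_width: 0.0852
finger_force: 0.0
clock: 1.6
position: [0.5006, 0.0328, 0.2812]
tool_rot: [-3.14, 0.0, -3.073]
force: [0.1, 1.5, 0.2]
grip_width: 0.0852
finger_force: 0.0
clock: 2.1
position: [0.4991, 0.0394, 0.2813]
tool_rot: [3.142, 0.0, -3.065]
force: [-0.2, 0.1, -0.2]
grip_width: 0.0854
finger_force: 0.0
[0.49909877 0.03935425 0.28133711] [ 3.14153074e+00  6.32128212e-05 -3.06478887e+00] [-0.33616268  0.26877953  0.17207638  1.86653951 -0.05376496  1.01064092
  1.50603339]
(array([0.4148131 , 0.03284815, 0.42378406]), array([ 0.32724214,  0.02466441, -0.94461857]))
```

View pics/w1.png

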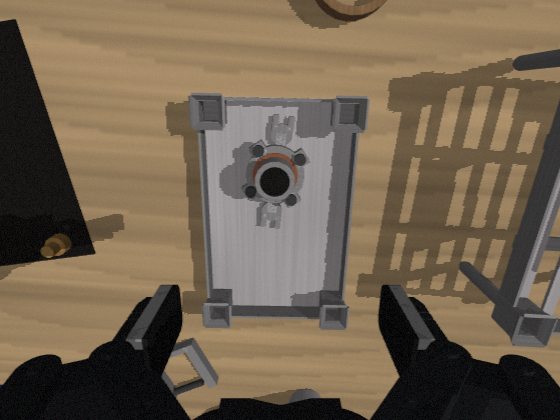

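The wrist view shows the sleeve hole at (274,181), nuts at (257,151), (301,158), (292,201) and (250,191), spanner heads at (280,130) and (268,215), and cups at (208,111), (350,114), (334,314) and (218,313).

```bash
python3 - <<'E'
from h import *
np.set_printoptions(precision=4,suppress=True)
d=load('w1')
g=cv2.cvtColor(d['pixels'],cv2.COLOR_RGB2GRAY)
m=np.zeros_like(g);m[160:205,255:295]=(g[160:205,255:295]<35)
n,l,s,c=cv2.connectedComponentsWithStats(m);i=1+np.argmax(s[1:,4]);print('hole',c[i],s[i],plane(d,*c[i],.062))
N=np.array([plane(d,*p,.036)[:2] for p in((257,151),(301,158),(292,201),(250,191))]);print('nuts',N.tolist(),N.mean(0))
v=N-N.mean(0);print(np.degrees(np.arctan2(v[:,1],v[:,0])),np.linalg.norm(v,axis=1))
H=np.array([plane(d,*p,.010)[:2] for p in((280,130),(268,215))]);v=H[1]-H[0];print('heads',H.tolist(),H.mean(0),np.linalg.norm(v),np.degrees(np.arctan2(v[1],v[0])))
C=np.array([plane(d,*p,.046)[:2] for p in((208,111),(350,114),(334,314),(218,313))]);print('cups',C.tolist(),C.mean(0))
v=C[2]+C[3]-C[0]-C[1];w=C[1]+C[2]-C[0]-C[3];print(np.degrees(np.arctan2(v[1],v[0])),np.degrees(np.arctan2(w[1],w[0]))-90,np.linalg.norm(v)/2,np.linalg.norm(w)/2)
print('mat c',plane(d,94,252,.003),'fit',plane(d,45,252,.003),plane(load('side'),277,141,.003))
for f,P in(('scene',[(191,259),(132,295),(182,354),(240,310)]),('side',[(238,119),(319,122),(320,162),(235,161)])):
  print(f,[plane(load(f),*p,.003)[:2].round(3).tolist() for p in P])
E
```

```text
hole [274.3065 181.4202] [261 168  28  28 633] [0.5024 0.0334 0.062 ]
nuts [[0.4756944551529666, 0.01186520901910201], [0.4796865730501202, 0.0612464725127725], [0.5303378186789223, 0.0556410600622005], [0.5220787088474926, 0.006351156863823482]] [0.5019 0.0338]
[-140.1537  129.0222   37.6039  -53.722 ] [0.0342 0.0354 0.0358 0.034 ]
heads [[0.45353145721766946, 0.03572556940190439], [0.5587184188655271, 0.02867491946972575]] [0.5061 0.0322] 0.10542299827444675 -3.8347822768444884
cups [[0.4366751456536845, -0.04073583048926629], [0.42832142810426466, 0.10706317051295072], [0.6729995757576502, 0.12166594830481514], [0.682889268979983, -0.02581197456304292]] [0.5552 0.0405]
3.4421314443121758 3.5354725265311657 0.24588973331877537 0.14791998158359218
mat c [ 0.6309 -0.1986  0.003 ] fit [ 0.6359 -0.2635  0.003 ] [ 0.5164 -0.3232  0.003 ]
scene [[0.373, -0.248], [0.409, -0.467], [0.677, -0.405], [0.63, -0.192]]
side [[0.677, -0.402], [0.394, -0.456], [0.358, -0.259], [0.628, -0.197]]
```

```bash

python3 -m crank '{"travel":[[0.3,-0.6,-5],[0.3,-0.6,-10],[0.3,-0.6,-14],[0.3,-0.6,-18],[0.3,-0.6,-18]],"turn":[[0,0,-5],[0,0,-11],[0,0,-11],[0,0,-11],[0,0,-11]],"gripper":[0,0,0,0,0]}' 60
python3 -m crank '{"travel":[[0,0,-2],[0,0,-4],[0,0,-6],[0,0,-7],[0,0,-7]],"turn":[[0,0,0],[0,0,0],[0,0,0],[0,0,0],[0,0,0]],"gripper":[0,0,0,0,0]}'
python3 - <<'E'
from h import *
s=bot.observe();print(s['position'],s['tool_rot'],s['force'])
d=shot('wrist','w2')
E
```

```text
clock: 2.65
position: [0.4997, 0.0327, 0.0976]
tool_rot: [-3.139, -0.007, 3.026]
force: [0.1, 0.3, 0.6]
grip_width: 0.0853
finger_force: 0.0
clock: 3.15
position: [0.5024, 0.0328, 0.0317]
tool_rot: [-3.142, -0.0, 3.025]
force: [-1.0, 0.5, 0.3]
grip_width: 0.085
finger_force: 0.0
[0.50238805 0.03281962 0.03168678] [-3.14154588e+00 -3.27565915e-04  3.02532200e+00] [-0.97271836  0.46551964  0.28161365]
```

Good: (0.5024, 0.0328, 0.032), with no contact. Close on the seal and lift a little.

```bash

python3 -m crank '{"travel":[[0,0,0],[0,0,0],[0,0,0],[0,0,0],[0,0,0]],"turn":[[0,0,0],[0,0,0],[0,0,0],[0,0,0],[0,0,0]],"gripper":[0.3,0.45,0.6,0.6,0.6]}' 60
python3 -m crank '{"travel":[[0,0,0],[0,0,0],[0,0,0],[0,0,0],[0,0,0]],"turn":[[0,0,0],[0,0,0],[0,0,0],[0,0,0],[0,0,0]],"gripper":[0.7,0.7,0.7,0.7,0.7]}' 60
python3 -m crank '{"travel":[[0,0,0.5],[0,0,1],[0,0,1.7],[0,0,2.5],[0,0,2.5]],"turn":[[0,0,0],[0,0,0],[0,0,0],[0,0,0],[0,0,0]],"gripper":[0.7,0.7,0.7,0.7,0.7]}' 60
```

```text
clock: 3.7
position: [0.5027, 0.0327, 0.0322]
tool_rot: [3.141, 0.001, 3.025]
force: [-3.5, -0.3, 16.8]
grip_width: 0.0425
finger_force: 58.5
clock: 4.2
position: [0.5027, 0.0327, 0.0322]
tool_rot: [3.141, 0.001, 3.025]
force: [-3.1, -1.0, 16.2]
grip_width: 0.0427
finger_force: 58.5
clock: 4.7
position: [0.5028, 0.0328, 0.0574]
tool_rot: [3.141, 0.001, 3.025]
force: [0.7, 0.1, -3.9]
grip_width: 0.0427
finger_force: 61.3
```

```bash

python3 -m crank '{"travel":[[2,0.2,0],[5,0.4,0],[8.5,0.8,0],[11.5,1.1,0],[12.5,1.1,0]],"turn":[[0,0,0],[0,0,0],[0,0,0],[0,0,0],[0,0,0]],"gripper":[0.7,0.7,0.7,0.7,0.7]}'
python3 -m crank '{"travel":[[0,0,0],[0,0,-0.8],[0,0,-1.4],[0,0,-2],[0,0,-2.2]],"turn":[[0,0,0],[0,0,0],[0,0,0],[0,0,0],[0,0,0]],"gripper":[0.7,0.7,0.7,0.7,0.7]}'
python3 -m crank '{"travel":[[0,0,-0.1],[0,0,-0.2],[0,0,-0.25],[0,0,-0.25],[0,0,-0.25]],"turn":[[0,0,0],[0,0,0],[0,0,0],[0,0,0],[0,0,0]],"gripper":[0.7,0.7,0.7,0.7,0.7]}'
```

```text
clock: 5.2
position: [0.6296, 0.0443, 0.0561]
tool_rot: [3.141, 0.001, 3.026]
force: [-0.2, 0.0, -4.4]
grip_width: 0.0426
finger_force: 61.5
clock: 5.7
position: [0.6264, 0.0437, 0.0334]
tool_rot: [-3.141, -0.001, 3.025]
force: [0.1, -0.3, -4.0]
grip_width: 0.0422
finger_force: 61.5
clock: 6.2
position: [0.6273, 0.0438, 0.0324]
tool_rot: [3.141, 0.0, 3.025]
force: [-4.4, -0.5, 6.7]
grip_width: 0.0425
finger_force: 62.7
```

```bash

python3 -m crank '{"travel":[[0,0,0],[0,0,0],[0,0,0],[0,0,0],[0,0,0]],"turn":[[0,0,0],[0,0,0],[0,0,0],[0,0,0],[0,0,0]],"gripper":[0.4,0.2,0,0,0]}'
python3 -m crank '{"travel":[[0,0,1],[0,0,4],[0,0,8],[0,0,12],[0,0,15]],"turn":[[0,0,0],[0,0,0],[0,0,0],[0,0,0],[0,0,0]],"gripper":[0,0,0,0,0]}'
python3 -m crank '{"travel":[[-5,-0.5,0],[-10,-1,0],[-12,-1.2,0],[-12,-1.2,0],[-12,-1.2,0]],"turn":[[0,0,3],[0,0,3],[0,0,3],[0,0,3],[0,0,3]],"gripper":[0,0,0,0,0]}'
python3 -m crank '{"travel":[[0,0,0],[0,0,0],[0,0,0],[0,0,0],[0,0,0]],"turn":[[0,0,0],[0,0,0],[0,0,0],[0,0,0],[0,0,0]],"gripper":[0,0,0,0,0]}'
python3 - <<'E'
from h import *
d=shot('wrist','w3')
E
```

```text
clock: 6.7
position: [0.6273, 0.0437, 0.0318]
tool_rot: [-3.142, 0.0, 3.025]
force: [0.3, 0.0, 0.0]
grip_width: 0.0853
finger_force: 0.0
clock: 7.2
position: [0.6277, 0.0436, 0.1852]
tool_rot: [3.141, 0.002, 3.025]
force: [0.6, -0.4, 0.1]
grip_width: 0.0856
finger_force: 0.0
clock: 7.7
position: [0.5078, 0.0319, 0.1828]
tool_rot: [3.141, 0.002, 3.078]
force: [-0.4, 0.7, -0.3]
grip_width: 0.0855
finger_force: 0.0
clock: 8.2
position: [0.5073, 0.0317, 0.1817]
tool_rot: [-3.141, -0.0, 3.078]
force: [0.4, -1.0, 0.5]
grip_width: 0.0852
finger_force: 0.0
```

View pics/w3.png

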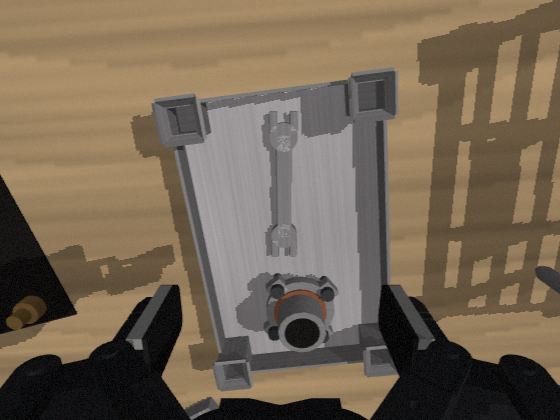

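The seal stands upright at (302,330), clear of the spanner, which runs from (282,112) to (283,256) with its shank along about u=284.

```bash
python3 - <<'E'
from h import *
np.set_printoptions(precision=4,suppress=True)
d=load('w3')
A,B=plane(d,282,112,.010),plane(d,283,256,.010);print(A,B,(A+B)/2,np.linalg.norm(A-B),plane(d,284,187,.012))
v=plane(d,284,236,.012)-plane(d,284,137,.012);print(np.degrees(np.arctan2(v[1],v[0])))
C=np.array([plane(d,*p,.046)[:2] for p in((180,119),(374,94),(381,360),(234,373))]);print(C.mean(0),C.tolist())
print('seal',plane(d,302,331,.062))
# mat axes
for f,P in(('scene',[(191,259),(132,295),(182,354),(240,310)]),('side',[(238,119),(319,122),(320,162),(235,161)])):
  Q=np.array([plane(load(f),*p,.003)[:2] for p in P]);print(Q.mean(0),np.linalg.norm(np.roll(Q,-1,0)-Q,axis=1))
print('driver',plane(load('scene'),152,303,.016),plane(load('scene'),180,339,.01),plane(load('side'),290,122,.016),plane(load('side'),251,120,.01))
E
```

```text
[0.4372 0.0379 0.01  ] [0.5747 0.0303 0.01  ] [0.506  0.0341 0.01  ] 0.13761919046647156 [0.5036 0.0356 0.012 ]
-3.4460181832870345
[0.5557 0.0404] [[0.4357513804295884, -0.041119884177698955], [0.4270421352757383, 0.10787118908460983], [0.676655512724999, 0.12086866227747536], [0.6835007858323408, -0.025901425340275584]]
seal [0.6251 0.044  0.062 ]
[ 0.5225 -0.328 ] [0.2225 0.2746 0.2186 0.2633]
[ 0.5141 -0.3286] [0.2889 0.2002 0.2767 0.2109]
driver [ 0.4781 -0.4222  0.016 ] [ 0.6331 -0.3924  0.01  ] [ 0.4911 -0.4155  0.016 ] [ 0.6285 -0.3998  0.01  ]
```

```bash

python3 -m crank '{"travel":[[-0.1,0.3,-4],[-0.1,0.3,-8],[-0.1,0.3,-12],[-0.1,0.3,-15],[-0.1,0.3,-15]],"turn":[[0,0,0],[0,0,0],[0,0,0],[0,0,0],[0,0,0]],"gripper":[0.4,0.4,0.4,0.4,0.4]}' 60
python3 -m crank '{"travel":[[0,0,-1],[0,0,-1.8],[0,0,-2.5],[0,0,-2.5],[0,0,-2.5]],"turn":[[0,0,0],[0,0,0],[0,0,0],[0,0,0],[0,0,0]],"gripper":[0.4,0.4,0.4,0.4,0.4]}'
python3 -m crank '{"travel":[[0,0,0],[0,0,0],[0,0,0],[0,0,0],[0,0,0]],"turn":[[0,0,0],[0,0,0],[0,0,0],[0,0,0],[0,0,0]],"gripper":[0.6,0.8,0.9,0.95,0.95]}'
python3 -m crank '{"travel":[[0,0,0],[0,0,0],[0,0,0],[0,0,0],[0,0,0]],"turn":[[0,0,0],[0,0,0],[0,0,0],[0,0,0],[0,0,0]],"gripper":[1,1,1,1,1]}'
```

```text
clock: 8.75
position: [0.5042, 0.0345, 0.0288]
tool_rot: [-3.14, -0.005, 3.078]
force: [0.2, -0.2, 1.7]
grip_width: 0.0515
finger_force: 0.0
clock: 9.25
position: [0.5064, 0.0348, 0.0072]
tool_rot: [3.141, 0.0, 3.078]
force: [0.0, -0.8, -0.2]
grip_width: 0.0507
finger_force: 0.0
clock: 9.75
position: [0.5064, 0.0348, 0.0073]
tool_rot: [3.141, 0.001, 3.078]
force: [-2.6, -0.9, 9.7]
grip_width: 0.0118
finger_force: 58.6
clock: 10.25
position: [0.5064, 0.0347, 0.0073]
tool_rot: [3.141, 0.0, 3.078]
force: [-2.2, -0.7, 9.9]
grip_width: 0.0115
finger_force: 58.6
```

```bash

python3 -m crank '{"travel":[[0,0,0.6],[0,0,2],[0,0,5],[0,0,9],[0,0,12]],"turn":[[0,0,0],[0,0,0],[0,0,0],[0,0,0],[0,0,0]],"gripper":[1,1,1,1,1]}'
python3 -m crank '{"travel":[[0,-3,0],[0.2,-7,0],[0.4,-11,0],[0.4,-15,0],[0.5,-19,0]],"turn":[[0,0,2],[0,0,4],[0,0,6],[0,0,8],[0,0,8]],"gripper":[1,1,1,1,1]}'
python3 -m crank '{"travel":[[0,-4,0],[0.2,-8,0],[0.4,-12,0],[0.4,-15,0],[0.4,-16.3,0]],"turn":[[0,0,2],[0,0,4],[0,0,7],[0,0,7],[0,0,7]],"gripper":[1,1,1,1,1]}'
python3 -m crank '{"travel":[[0,0,-2],[0,0,-5],[0,0,-8],[0,0,-10],[0,0,-10.5]],"turn":[[0,0,0],[0,0,0],[0,0,0],[0,0,0],[0,0,0]],"gripper":[1,1,1,1,1]}'
python3 - <<'E'
from h import *
shot('wrist','w4')
shot('scene','s4')
E
```

```text
clock: 10.75
position: [0.5063, 0.0347, 0.1297]
tool_rot: [3.141, 0.001, 3.077]
force: [0.3, 0.9, -2.2]
grip_width: 0.0112
finger_force: 58.9
clock: 11.25
position: [0.5109, -0.1569, 0.128]
tool_rot: [-3.141, 0.001, -3.065]
force: [0.8, -0.2, -1.7]
grip_width: 0.0117
finger_force: 58.9
clock: 11.75
position: [0.5142, -0.3216, 0.1278]
tool_rot: [-3.14, -0.0, -2.947]
force: [-0.1, 0.6, -1.3]
grip_width: 0.0114
finger_force: 59.0
clock: 12.25
position: [0.5144, -0.3171, 0.0205]
tool_rot: [3.14, -0.002, -2.943]
force: [-0.5, 0.3, -0.5]
grip_width: 0.0111
finger_force: 58.9
```

View pics/w4.png

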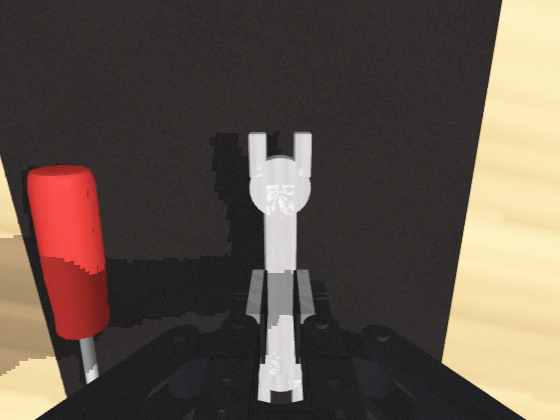

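The spanner is held level above the mat's free middle, and the screwdriver at (70,250) is well clear. Lower it and release.

```bash

python3 -m crank '{"travel":[[0,0,-0.4],[0,0,-0.9],[0,0,-1.2],[0,0,-1.4],[0,0,-1.4]],"turn":[[0,0,0],[0,0,0],[0,0,0],[0,0,0],[0,0,0]],"gripper":[1,1,1,1,1]}'
python3 -m crank '{"travel":[[0,0,0],[0,0,0],[0,0,0],[0,0,0],[0,0,0]],"turn":[[0,0,0],[0,0,0],[0,0,0],[0,0,0],[0,0,0]],"gripper":[0.8,0.6,0.6,0.6,0.6]}'
python3 -m crank '{"travel":[[0,0,1],[0,0,4],[0,0,8],[0,0,12],[0,0,16]],"turn":[[0,0,0],[0,0,0],[0,0,0],[0,0,0],[0,0,0]],"gripper":[0.6,0.6,0.6,0.6,0.6]}'
python3 - <<'E'
from h import *
d=shot('wrist','w5')
m=((d['pixels'].min(2)>90)&(np.ptp(d['pixels'].astype(int),axis=2)<30)).astype(np.uint8)
n,l,s,c=cv2.connectedComponentsWithStats(m)
for i in range(1,n):
  if s[i,4]>300: print(s[i],c[i],plane(d,*c[i],.011))
E
```

```text
clock: 12.85
position: [0.5152, -0.3182, 0.0076]
tool_rot: [3.141, -0.0, -2.944]
force: [-0.3, 0.3, -2.1]
grip_width: 0.0118
finger_force: 58.9
clock: 13.35
position: [0.5152, -0.3183, 0.0078]
tool_rot: [-3.142, 0.0, -2.944]
force: [-0.6, -0.7, -0.8]
grip_width: 0.0341
finger_force: 0.0
clock: 13.85
position: [0.515, -0.3182, 0.1702]
tool_rot: [-3.141, 0.0, -2.944]
force: [-0.6, 1.1, 0.5]
grip_width: 0.0343
finger_force: 0.0
[ 265  113   30  149 2997] [280.01701702 184.6956957 ] [ 0.50648349 -0.32003998  0.011     ]
[ 489  214   71  206 7771] [535.11890362 340.48513705] [ 0.61832221 -0.0249772   0.011     ]
[170 226  11  73 512] [175.33984375 262.08984375] [ 0.60137086 -0.40382954  0.011     ]
[214 271  24  55 627] [225.26634769 296.88995215] [ 0.63015791 -0.3510502   0.011     ]
[323 271  24  55 638] [334.29623824 296.71473354] [ 0.60849611 -0.24430177  0.011     ]
```

```bash

python3 -m crank '{"travel":[[0,2,4],[-0.3,6,8],[-0.6,10,12],[-0.8,14,16],[-1,18,16]],"turn":[[0,0,-2],[0,0,-4],[0,0,-4],[0,0,-4],[0,0,-4]],"gripper":[0,0,0,0,0]}'
python3 -m crank '{"travel":[[0,4.5,0],[-0.3,9,0],[-0.6,14,0],[-0.8,19,0],[-1,24,0]],"turn":[[0,0,-2],[0,0,-3],[0,0,-3],[0,0,-3],[0,0,-3]],"gripper":[0,0,0,0,0]}'
python3 -m crank '{"travel":[[0,4.5,0],[-0.3,9,0],[-0.6,14,0],[-0.8,19,0],[-0.9,24,0]],"turn":[[0,0,-2],[0,0,-3],[0,0,-3],[0,0,-3],[0,0,-3]],"gripper":[0,0,0,0,0]}'
python3 -m crank '{"travel":[[0,2.6,0],[0,2.6,0],[0,2.6,0],[0,2.6,0],[0,2.6,0]],"turn":[[0,0,0],[0,0,0],[0,0,0],[0,0,0],[0,0,0]],"gripper":[0,0,0,0,0]}'
python3 - <<'E'
from h import *
d=shot('wrist','w6')
E
```

```text
clock: 14.4
position: [0.5058, -0.144, 0.3302]
tool_rot: [-3.14, 0.005, -3.016]
force: [1.7, 0.1, -0.2]
grip_width: 0.0856
finger_force: 0.0
clock: 14.9
position: [0.4949, 0.0976, 0.3272]
tool_rot: [3.142, 0.001, -3.066]
force: [0.9, -0.0, 0.1]
grip_width: 0.0853
finger_force: 0.0
clock: 15.4
position: [0.4859, 0.3375, 0.3272]
tool_rot: [3.141, 0.001, -3.119]
force: [1.3, -0.3, 0.6]
grip_width: 0.0856
finger_force: 0.0
clock: 15.9
position: [0.4869, 0.3606, 0.3268]
tool_rot: [-3.142, 0.001, -3.12]
force: [-0.3, 0.7, -0.3]
grip_width: 0.0854
finger_force: 0.0
```

View pics/w6.png

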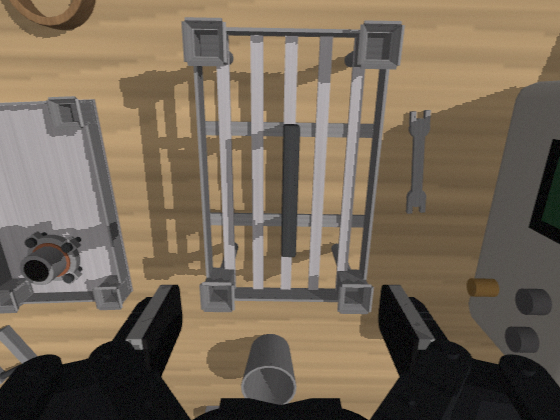

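The dark bar runs from (291,125) to (288,256). The upper cups are at (207,42), (380,45), (355,296) and (218,295).

```bash
python3 - <<'E'
from h import *
np.set_printoptions(precision=4,suppress=True)
d=load('w6')
p=d['pixels'].astype(int);m=np.zeros(p.shape[:2],np.uint8);m[115:265,272:305]=(p.max(2)<75)[115:265,272:305]
n,l,s,c=cv2.connectedComponentsWithStats(m);i=1+np.argmax(s[1:,4]);print(s[i],c[i])
r=cv2.minAreaRect(cv2.findNonZero((l==i).astype(np.uint8)));b=cv2.boxPoints(r)
o=b[np.argsort(b[:,1])];A=plane(d,*o[:2].mean(0),.175);B=plane(d,*o[2:].mean(0),.175)
print('bar',A,B,(A+B)/2,np.linalg.norm(A-B),np.degrees(np.arctan2(B[1]-A[1],B[0]-A[0])))
C=np.array([plane(d,*q,.142)[:2] for q in((207,42),(380,45),(355,296),(218,295))]);print('cups',C.tolist(),C.mean(0))
v=C[2]+C[3]-C[0]-C[1];w=C[1]+C[2]-C[0]-C[3];print(np.degrees(np.arctan2(v[1],v[0])),np.degrees(np.arctan2(w[1],w[0]))-90,np.linalg.norm(v)/2,np.linalg.norm(w)/2)
E
```

```text
[ 281  124   19  133 2077] [289.338  188.8594]
bar [0.425  0.3679 0.175 ] [0.5446 0.3701 0.175 ] [0.4848 0.369  0.175 ] 0.11962206004097015 1.0427577873764173
cups [[0.36172073138528643, 0.2958089700961503], [0.36082775964835434, 0.4428209683123129], [0.606700988837664, 0.4443631774755436], [0.6087452329545735, 0.2960881341856177]] [0.4845 0.3698]
0.2117204417856552 0.5699014798193645 0.24645054797438562 0.14765082468309346
```

```bash

python3 -m crank '{"travel":[[-0.2,0.9,-4],[-0.2,0.9,-8],[-0.2,0.9,-12],[-0.2,0.9,-15],[-0.2,0.9,-15]],"turn":[[0,0,0],[0,0,0],[0,0,0],[0,0,0],[0,0,0]],"gripper":[0,0,0,0,0]}' 100
python3 -m crank '{"travel":[[0,0,-1],[0,0,-2],[0,0,-3],[0,0,-3],[0,0,-3]],"turn":[[0,0,0],[0,0,0],[0,0,0],[0,0,0],[0,0,0]],"gripper":[0,0,0,0,0]}'
python3 -m crank '{"travel":[[0,0,0],[0,0,0],[0,0,0],[0,0,0],[0,0,0]],"turn":[[0,0,0],[0,0,0],[0,0,0],[0,0,0],[0,0,0]],"gripper":[0.3,0.6,0.8,0.9,1]}'
python3 -m crank '{"travel":[[0,0,0],[0,0,0],[0,0,0],[0,0,0],[0,0,0]],"turn":[[0,0,0],[0,0,0],[0,0,0],[0,0,0],[0,0,0]],"gripper":[1,1,1,1,1]}'
python3 -m crank '{"travel":[[0,0,0.3],[0,0,1],[0,0,2],[0,0,2],[0,0,2]],"turn":[[0,0,0],[0,0,0],[0,0,0],[0,0,0],[0,0,0]],"gripper":[1,1,1,1,1]}'
```

```text
clock: 16.45
position: [0.4832, 0.3689, 0.173]
tool_rot: [-3.138, -0.004, -3.119]
force: [-0.2, 0.1, 0.5]
grip_width: 0.0853
finger_force: 0.0
clock: 16.95
position: [0.4846, 0.3708, 0.1466]
tool_rot: [3.141, 0.0, -3.118]
force: [-0.4, -0.3, 0.4]
grip_width: 0.0854
finger_force: 0.0
clock: 17.45
position: [0.4846, 0.3705, 0.1464]
tool_rot: [-3.141, 0.0, -3.118]
force: [0.0, -6.9, 9.3]
grip_width: 0.0127
finger_force: 71.2
clock: 17.95
position: [0.4846, 0.3705, 0.1463]
tool_rot: [-3.141, 0.0, -3.118]
force: [0.1, -3.3, 2.4]
grip_width: 0.0124
finger_force: 98.9
clock: 18.45
position: [0.4846, 0.3708, 0.1667]
tool_rot: [3.141, 0.001, -3.118]
force: [-0.3, 0.8, -6.9]
grip_width: 0.0124
finger_force: 97.6
```

```bash

python3 -m crank '{"travel":[[0,0,1],[0,0,3],[0,0,5],[0,0,7],[0,0,8]],"turn":[[0,0,0],[0,0,0],[0,0,0],[0,0,0],[0,0,0]],"gripper":[1,1,1,1,1]}'
python3 -m crank '{"travel":[[0.5,-1,0],[1,-4,0],[2,-8,0],[3,-12,0],[4,-16,0]],"turn":[[0,0,0],[0,0,1],[0,0,1],[0,0,1],[0,0,1]],"gripper":[1,1,1,1,1]}'
python3 -m crank '{"travel":[[0.5,-4,0],[1.3,-8,0],[2.3,-12,0],[3,-15.5,0],[3.1,-16.9,0]],"turn":[[0,0,0.5],[0,0,1],[0,0,1.3],[0,0,1.3],[0,0,1.3]],"gripper":[1,1,1,1,1]}'
python3 -m crank '{"travel":[[0,0,-1],[0,0,-2],[0,0,-2.5],[0,0,-2.5],[0,0,-2.5]],"turn":[[0,0,0],[0,0,0],[0,0,0],[0,0,0],[0,0,0]],"gripper":[1,1,1,1,1]}'
python3 - <<'E'
from h import *
for n in('scene','side','wrist'): d=shot(n,n[:2]+'7')
a=cv2.imread('pics/sc7.png')[170:320,230:360];b=cv2.imread('pics/si7.png')[150:300,150:320];c=cv2.imread('pics/wr7.png')
f=lambda i,w,h:cv2.resize(i,(w,h),interpolation=cv2.INTER_CUBIC)
cv2.imwrite('pics/m7.png',np.hstack([f(a,400,460),f(b,400,460)]))
E
```

```text
clock: 18.95
position: [0.4849, 0.371, 0.2484]
tool_rot: [3.14, 0.002, -3.118]
force: [0.2, 0.9, -6.5]
grip_width: 0.0121
finger_force: 98.0
clock: 19.45
position: [0.5245, 0.2081, 0.2454]
tool_rot: [-3.141, -0.001, -3.101]
force: [1.0, -0.7, -6.7]
grip_width: 0.0121
finger_force: 98.0
clock: 19.95
position: [0.5555, 0.0367, 0.2454]
tool_rot: [-3.14, -0.001, -3.083]
force: [0.4, 0.3, -6.8]
grip_width: 0.0126
finger_force: 98.2
clock: 20.45
position: [0.5554, 0.0424, 0.2212]
tool_rot: [3.142, -0.0, -3.077]
force: [0.4, 0.9, -5.3]
grip_width: 0.0126
finger_force: 98.2
```

View pics/m7.png

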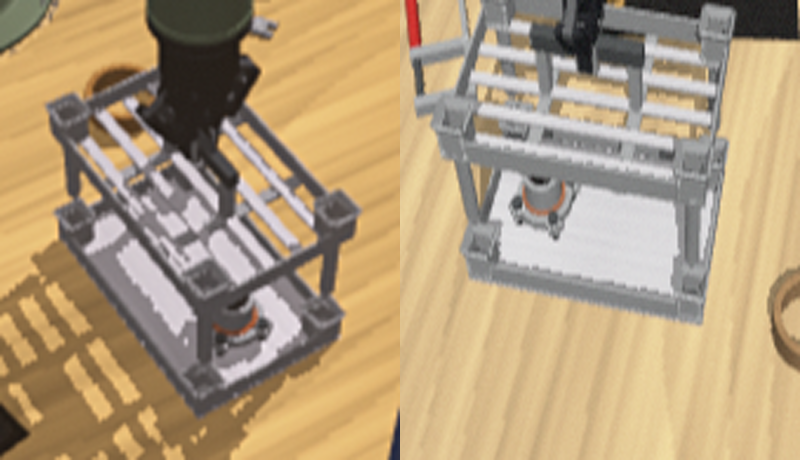

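View pics/wr7.png

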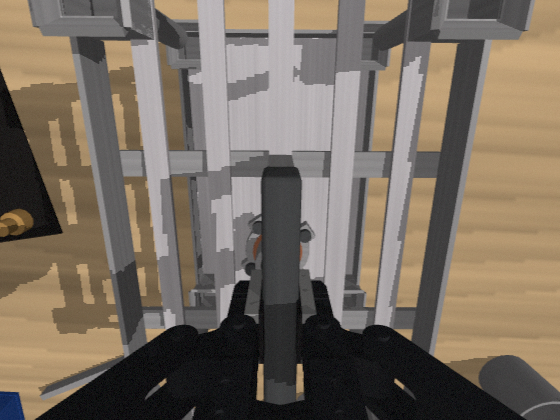

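The upper frame hangs level above the lower cups, and the posts line up over them in the scene and side crops: (205,320) over (205,380), (330,265) over (325,310), and (685,200) over (690,280). The tool pose and the measured centres agree to about 1 mm. Lower in steps, watching the force.

```bash

python3 -m crank '{"travel":[[0,-0.1,-0.7],[0,-0.1,-1.4],[0,-0.1,-2],[0,-0.1,-2.5],[0,-0.1,-2.5]],"turn":[[0,0,-0.3],[0,0,-0.3],[0,0,-0.3],[0,0,-0.3],[0,0,-0.3]],"gripper":[1,1,1,1,1]}'
python3 -m crank '{"travel":[[0,0,-0.3],[0,0,-0.6],[0,0,-0.9],[0,0,-1.2],[0,0,-1.2]],"turn":[[0,0,0],[0,0,0],[0,0,0],[0,0,0],[0,0,0]],"gripper":[1,1,1,1,1]}'
python3 -m crank '{"travel":[[0,0,-0.3],[0,0,-0.6],[0,0,-0.8],[0,0,-0.8],[0,0,-0.8]],"turn":[[0,0,0],[0,0,0],[0,0,0],[0,0,0],[0,0,0]],"gripper":[1,1,1,1,1]}'
```

```text
clock: 21.1
position: [0.5552, 0.0407, 0.1954]
tool_rot: [-3.141, -0.001, -3.083]
force: [0.4, -0.6, -6.3]
grip_width: 0.0124
finger_force: 98.2
clock: 21.6
position: [0.5553, 0.0407, 0.1839]
tool_rot: [-3.142, -0.001, -3.083]
force: [0.6, 0.7, -6.0]
grip_width: 0.0126
finger_force: 98.2
clock: 22.1
position: [0.5555, 0.0407, 0.1763]
tool_rot: [-3.142, -0.0, -3.083]
force: [-0.6, 0.4, -5.9]
grip_width: 0.0124
finger_force: 98.2
```

```bash

python3 -m crank '{"travel":[[0,0,-0.4],[0,0,-0.8],[0,0,-1.2],[0,0,-1.5],[0,0,-1.5]],"turn":[[0,0,0],[0,0,0],[0,0,0],[0,0,0],[0,0,0]],"gripper":[1,1,1,1,1]}'
python3 -m crank '{"travel":[[0,0,-0.1],[0,0,-0.2],[0,0,-0.3],[0,0,-0.3],[0,0,-0.3]],"turn":[[0,0,0],[0,0,0],[0,0,0],[0,0,0],[0,0,0]],"gripper":[1,1,1,1,1]}'
```

```text
clock: 22.6
position: [0.5553, 0.0407, 0.1607]
tool_rot: [-3.142, -0.001, -3.083]
force: [0.1, 0.0, -7.2]
grip_width: 0.0126
finger_force: 98.2
clock: 23.1
position: [0.5556, 0.0407, 0.1584]
tool_rot: [3.142, 0.0, -3.083]
force: [-0.1, 0.3, -6.9]
grip_width: 0.0124
finger_force: 98.3
```

```bash

python3 -m crank '{"travel":[[0,0,-0.1],[0,0,-0.1],[0,0,-0.1],[0,0,-0.1],[0,0,-0.1]],"turn":[[0,0,0],[0,0,0],[0,0,0],[0,0,0],[0,0,0]],"gripper":[1,1,1,1,1]}'
```

```text
clock: 23.6
position: [0.5557, 0.0403, 0.158]
tool_rot: [-3.141, 0.001, -3.084]
force: [-5.5, -3.8, 7.8]
grip_width: 0.0122
finger_force: 100.7
```

Contact at TCP z = 0.158, which puts the feet at about 12 mm: home. Release slowly and retreat straight up.

```bash

python3 -m crank '{"travel":[[0,0,0],[0,0,0],[0,0,0],[0,0,0],[0,0,0]],"turn":[[0,0,0],[0,0,0],[0,0,0],[0,0,0],[0,0,0]],"gripper":[0.8,0.5,0.2,0.1,0]}' 20
python3 -m crank '{"travel":[[0,0,1],[0,0,4],[0,0,8],[0,0,12],[0,0,16]],"turn":[[0,0,0],[0,0,0],[0,0,0],[0,0,0],[0,0,0]],"gripper":[0,0,0,0,0]}'
python3 -m crank '{"travel":[[-2,0,2],[-2,0,4],[-2,0,4],[-2,0,4],[-2,0,4]],"turn":[[0,0,0],[0,0,0],[0,0,0],[0,0,0],[0,0,0]],"gripper":[0,0,0,0,0]}'
python3 - <<'E'
from h import *
for n in('scene','side','wrist'): d=shot(n,n[:2]+'8')
a=cv2.imread('pics/sc8.png')[190:370,120:360];b=cv2.imread('pics/si8.png')[100:270,150:330];c=cv2.imread('pics/wr8.png')
f=lambda i,w,h:cv2.resize(i,(w,h),interpolation=cv2.INTER_CUBIC)
cv2.imwrite('pics/m8.png',np.vstack([np.hstack([f(a,400,300),f(b,400,300)]),np.hstack([f(c,400,300),f(c,400,300)*0])]))
E
```

```text
clock: 24.1
position: [0.5556, 0.0408, 0.1573]
tool_rot: [3.142, 0.0, -3.083]
force: [-0.1, 0.5, 0.9]
grip_width: 0.0745
finger_force: 0.0
clock: 24.6
position: [0.5552, 0.0406, 0.3198]
tool_rot: [3.141, 0.001, -3.083]
force: [0.2, 0.3, 0.7]
grip_width: 0.0855
finger_force: 0.0
clock: 25.1
position: [0.5353, 0.0406, 0.3568]
tool_rot: [-3.141, -0.001, -3.083]
force: [-0.5, -0.4, -0.4]
grip_width: 0.0854
finger_force: 0.0
```

View pics/m8.png

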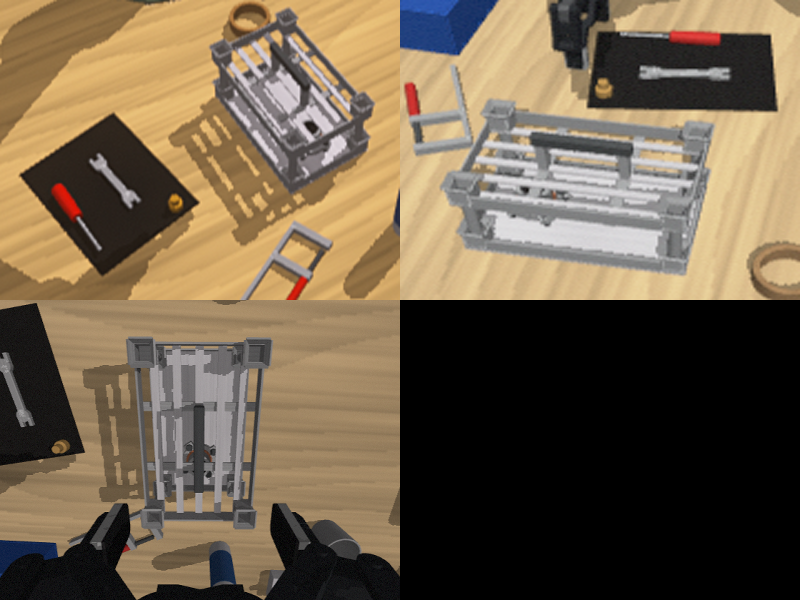

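The frame sits level in all four cups, the seal stands upright beneath it, the spanner is mid-mat and the bystanders are in place.

```bash
python3 -c "
from workcell import bot
print(bot.job_done())"
```

```text
the job is handed in; nothing more can be done
None
```

I handed the job in at about 25 s of the 72 s allowed, with the seal upright on the tray floor, the spanner on the mat and the upper frame resting in all four cups by force, height and camera; no verdict came back.

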